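# Clear the test nest, then hold a power module home on its sprung plunger

### The job

Brass offcuts are lying on the test nest in front of the finned power module: take the scraper block, sweep all three off the plate into the nest's catch tray without touching them with the fingers, and set the scraper back down on the bench, clear of the nest. Then slide the module, flat on the plate, square to the plunger and centred on it, against the spring until its front face is hard up on the stop pads either side of it, and finish while still holding it there with a light firm push (well under 40 N on the pads), because the spring drives it back when let go. Leave the bottle, the pot and the solder reel alone.

Things in the scene. Friction and masses are not known exactly. Their poses are not given: they have to be found in the camera images.
- nest: Test nest fixed to the bench. Origin: at bench level under the centre of its flat black plate, 300 (x) x 140 (y) mm, top 25 mm above the bench, no rims along its long sides. Nest x = press direction: the module loads at the -x end; at the +x end a grey housing (x 110 to 150 mm, y +-45 mm, top 61 mm above the bench) carries the sprung plunger and the hard stop
- tray_floor (a point): centre of the floor of the aluminium catch tray, part of the nest along the plate's -y edge, which drops straight into it: nest x -67 to +97 mm, y -70 to -137 mm, floor 3 mm and rim 14 mm above the bench; axes as the nest
- stop: the hard stop: two equal steel pads fixed on the nest, one each side of the plunger, faces at nest x +95 mm looking to nest -x, centres at nest y +22 and -22 mm; each pad 12 mm wide, 26 mm high, standing 15 mm out from the housing; origin midway between them on the plane of the faces, 42 mm above the bench
- plunger_tip (a point): centre of the sprung plunger's flat round steel tip (16 mm diameter), between the stops, 43 mm above the bench; at rest at nest x +83 mm, 12 mm ahead of the stop faces; it moves along the nest's x axis
- plunger (a joint): travel of the plunger in m, 0 at rest, grows as it is pressed along nest +x; spring about 4 N at 0 rising to about 9 N at 0.012, where the module's face meets the stop pads (contacts give up to about 1 mm); it can go on to 0.016 on its own
- module: power module: aluminium box 80 (x) x 56 (y) x 28 mm high plus cooling fins on top, 36 mm in all; 0.25 to 0.5 kg, loose, flat on the plate at its -x end, a little askew and off centre. Origin: centre of its underside. Its +x end face (black connector) faces the plunger; seated, its centre is 40 mm short of the stop faces, at nest x +55 mm
- module_centre (a point): centre of the module, 18 mm above its underside; axes as the module
- scraper: wooden scraper block standing on the bench beside the nest; origin at the centre of its underside. Wiping foot 100 (x) x 24 (y) x 26 mm high with rubber underside; on it a wooden grip 60 (x) x 20 (y) mm, up to 70 mm above the underside, to be held across its 20 mm; 0.14 kg
- scraper_centre (a point): centre of the scraper, 35 mm above its underside; axes as the scraper: x along the 100 mm foot, z up
- offcut0_centre (a point): centre of loose brass offcut 1 of 3, a bar 18 x 10 x 7 mm high, about 11 g, lying on the nest's plate between module and plunger (nest x -12 to +48 mm, y -45 to +30 mm)
- offcut1_centre (a point): centre of loose brass offcut 2 of 3, a bar 18 x 10 x 7 mm high, about 11 g, lying on the nest's plate between module and plunger (nest x -12 to +48 mm, y -45 to +30 mm)
- offcut2_centre (a point): centre of loose brass offcut 3 of 3, a bar 18 x 10 x 7 mm high, about 11 g, lying on the nest's plate between module and plunger (nest x -12 to +48 mm, y -45 to +30 mm)
- flux_bottle: bystander: flux bottle, 48 mm diameter, 110 mm tall, origin at its foot; leave alone
- tip_pot: bystander: small white pot, 52 mm diameter, 45 mm tall, origin at its foot; leave alone
- solder_reel: bystander: solder reel standing on its flange, 56 mm diameter, 40 mm tall, origin at its foot; leave alone

How it is judged:
By the outcome, as a careful person would: the job done as asked, in the order asked, and still so for the second after the job is handed in, while the arm keeps its last pose, push and grip.
It also fails if it takes over 72 s, if anything falls off the work surface, if the arm or the gripper's body presses on something with over 40 N, if the wrist force passes 120 N, or if a joint passes its speed limit or range.

### The arm

A 6-joint arm with a two-finger parallel gripper is mounted at the origin on the work surface. World frame = base frame: x ahead of the robot, y to its left, z up, the work surface at z = 0. Lengths are in m, angles in rad, forces in N, time in s.
With the tool pointing down it reaches from about 0.425 to 0.95 m from the base axis. Payload 3.5 kg.
Tool frame: the origin (TCP) lies at the very end of the fingers, on their centre line; the grasp point (between the pads) lies ctrl.grip_point_offset behind it (ctrl.grip_point_offset is the distance from the TCP to the grasp point, in m); z points along the fingers, y is the direction in which the jaws open and shut (so a half turn about z gives the same grasp; the last joint's range is limited). The gripper opens to 85 mm and grips with 20 to 120 N. Pads are 22 mm wide; open, the fingers measure 114 mm over their backs; the gripper's body (76 mm by 85 mm) begins 54 mm behind the grasp point. The pads swing forward as they close: fully open they stand 13 mm farther back than shut.
Start: joints at [-1.314, 0.286, 1.577, -0, 1.279, -0.15], TCP at [0.267, -0.62, 0.231] pointing down, gripper open.
Joint ranges: [-2.77, 2.77], [-0.9, 2.22], [0.21, 2.48], [-1.53, 4.67], [0.24, 2.81], [-2.84, 2.84]. Speed limits (rad/s): [2.79, 2.79, 3.14, 3.14, 3.14, 3.14].

### API

Orientations are given as a unit quaternion [x, y, z, w].
In Python, from plant import telemetry, imaging, ticket, finder, ctrl gives the robot as it stands. The module is installed in compiled form; this text tells all that it offers.
- The arm moves only by the shell command python3 -m crank 'ROWS' [FORCE]. ROWS is JSON, a list of rows, each a list of 7 numbers: the shift along the tool's x, y, z scaled (see below), then the turn, a rotation vector about the tool's x, y, z scaled (see below), then the opening, from 0 (shut) to 1 (fully open). A call has 1 to 12 rows; each row is the pose to reach, as a shift and turn from the pose commanded when the call began, along the tool's axes at that moment; what a row does not reach only later rows make up. The controller multiplies each number of a shift by 0.15 m and each number of a turn by 90 degrees. A row lasts 1/10 s, in which the tool goes at most 50 mm and 8.59 degrees, less where a joint would pass 70% of its speed; a pose out of reach is approached as far as the arm can. A call with a number of a shift or a turn outside -1 to 1 is refused whole. A call with a gripper value outside its range is refused whole. The fingers move at their own pace and stop on an object; FORCE is the grip in N (left out, the last holds). Time passes only in rows, so rows that repeat a pose let the fingers close. It gives the time, the measured TCP pose, the force and the opening at its end, in the units of the state.
- telemetry.get_state(): the state, without advancing time (a new reading comes with each control period).
- imaging.read_camera(name): name is "side" or "top"; returns a dict with "pixels" (420x560x3 uint8, red, green, blue), "vfov" (degrees; the focal length in pixels is half the picture's height over the tangent of half this angle, whatever the lens; pixels are square), "cx", "cy" (the principal point, pixels), "rvec" (rotation vector, rad) and "tvec" (3), from world to camera coordinates, as OpenCV has them. Camera axes: x right, y down, z forward; pixel columns grow to the right and rows downward; lengths in m; the calibration is good to about 2 mm. A picture is of the moment at which its call begins. There is no depth.
- ticket.sign_off(): hands the job in, once; it reports no verdict.
Trained networks look in a picture, given as the dict that the camera call returned (one of the last four; its "shot" number tells which), for a name from the list of things; names that differ only in an ending like _2 or _b are one class to them, and where a whole thing is asked for, a point or a joint stands for the part that bears it (a point fixed in the world has none). Each returns a list of dicts, best first, with "confidence" (0 to 1); they miss things now and then, are a little off and sometimes report something else, mostly with a low value. They report only what shows in the picture. A call takes as long as a camera call.
- finder.masks_of(label, picture): "pixels" (420x560 bool, what is visible of it) and "extent" ([left, top, right, bottom] in pixels, round what is visible of it).
- finder.pinpoint(label, picture): "location" ([row, column] in pixels: a listed point, or the origin of a listed thing).
The state is a dict: "time": time; "qpos": joint angles; "dq": joint speeds; "joint_efforts": joint torques, N m; "eef_pos": TCP position; "tcp_rot": TCP orientation; "contact_force": force on the tool from outside, world axes, zero at the start; "wrist_torque": the same for the moment, N m; "opening": opening from 0.0 (shut) to 1.0 (fully open).
Only numpy, scipy, OpenCV 4.12 (cv2) and the standard library are available. Lean on these libraries where they do the work, as an engineer would, in place of code of your own. Each camera call takes 0.05 s, during which the arm holds its last target.

## Working session

There is one attempt and no reset: what is moved stays moved. The work goes in short steps, Python scripts to look and compute and a shell command to move; the robot and the scene stay as the last step left them, time stands still between calls to the robot, and variables do not carry over. Pictures are saved under pics/ and viewed, and the job is handed in when it is done.

```bash
mkdir -p pics
cat > h.py <<'E'
import numpy as np, cv2
from scipy.spatial.transform import Rotation as R
from plant import telemetry, imaging, ticket, finder, ctrl
def K(p):
    f=p["pixels"].shape[0]/2/np.tan(np.radians(p["vfov"])/2)
    return np.array([[f,0,p["cx"]],[0,f,p["cy"]],[0,0,1]])
def ray(p,rc):
    Rm=cv2.Rodrigues(np.array(p["rvec"],float))[0]; t=np.array(p["tvec"],float).ravel()
    d=Rm.T@np.linalg.inv(K(p))@np.array([rc[1],rc[0],1.0]); return -Rm.T@t,d
def onz(p,rc,z):
    o,d=ray(p,rc); return o+d*(z-o[2])/d[2]
def proj(p,X):
    return cv2.projectPoints(np.atleast_2d(np.array(X,float)),np.array(p["rvec"],float),np.array(p["tvec"],float),K(p),None)[0][:,0]
def tri(a,ra,b,rb):
    A=[];B=[]
    for p,rc in((a,ra),(b,rb)):
        o,d=ray(p,rc); d=d/np.linalg.norm(d); M=np.eye(3)-np.outer(d,d); A.append(M);B.append(M@o)
    return np.linalg.lstsq(np.vstack(A),np.hstack(B),rcond=None)[0]
def save(p,n,s=1,crop=None):
    im=cv2.cvtColor(p["pixels"],cv2.COLOR_RGB2BGR)
    if crop: im=im[crop[0]:crop[1],crop[2]:crop[3]]
    cv2.imwrite("pics/"+n+".png",cv2.resize(im,None,fx=s,fy=s,interpolation=cv2.INTER_CUBIC))
E
python3 - <<'E'
from h import *
s=telemetry.get_state(); print({k:np.round(v,3) for k,v in s.items()}, ctrl.grip_point_offset)
T=imaging.read_camera("top");S=imaging.read_camera("side")
save(T,"t0");save(S,"s0")
for p,n in((T,"top"),(S,"side")):
    print(n,ray(p,(210,280))[0])
    for l in "nest tray_floor stop plunger_tip module module_centre scraper scraper_centre offcut0_centre offcut1_centre offcut2_centre flux_bottle tip_pot solder_reel".split():
        print(l,[(np.round(d["location"],1).tolist(),round(d["confidence"],2)) for d in finder.pinpoint(l,p)[:4]])
import pickle;pickle.dump((T,S),open("p0.pkl","wb"))
E
```

```text
{'time': np.float64(0.0), 'qpos': array([-1.314,  0.287,  1.578, -0.   ,  1.279, -0.15 ]), 'dq': array([-0.   ,  0.001,  0.001, -0.001, -0.001,  0.001]), 'joint_efforts': array([-0.0000e+00, -4.0598e+01, -2.9263e+01, -0.0000e+00,  6.0000e-03,
       -0.0000e+00]), 'eef_pos': array([ 0.267, -0.619,  0.23 ]), 'tcp_rot': array([ 0.979,  0.202, -0.   , -0.001]), 'contact_force': array([ 0.177, -0.043, -0.162]), 'wrist_torque': array([-0.017,  0.05 ,  0.002]), 'opening': np.float64(1.002)} 0.0187
top [0.35656238 0.06560598 0.97613191]
nest [([181.9, 291.9], 0.62)]
tray_floor [([141.0, 282.0], 0.57)]
stop [([181.7, 250.7], 0.46)]
plunger_tip [([177.4, 255.3], 0.51)]
module [([181.6, 336.3], 0.87)]
module_centre [([174.4, 338.4], 0.97), ([111.6, 387.9], 0.36)]
scraper [([191.4, 415.9], 0.86)]
scraper_centre [([191.1, 420.0], 0.97)]
offcut0_centre [([184.3, 292.6], 0.45)]
offcut1_centre [([161.3, 282.0], 0.37), ([285.6, 390.9], 0.18)]
offcut2_centre [([175.4, 339.2], 0.52), ([178.6, 277.0], 0.4)]
flux_bottle [([111.7, 385.5], 0.79)]
tip_pot [([289.5, 389.4], 0.74), ([141.8, 285.5], 0.67)]
solder_reel [([239.0, 104.6], 0.93), ([182.7, 292.4], 0.45)]
side [0.33687828 0.96387293 0.76995316]
nest [([230.1, 269.8], 0.78)]
tray_floor []
stop [([231.9, 235.0], 0.58)]
plunger_tip [([229.8, 264.7], 0.26)]
module [([203.4, 275.7], 0.56)]
module_centre [([196.9, 273.4], 0.93)]
scraper [([179.8, 290.0], 0.55)]
scraper_centre [([173.1, 293.0], 0.62)]
offcut0_centre [([221.8, 269.5], 0.55)]
offcut1_centre [([240.8, 260.8], 0.54), ([195.9, 356.1], 0.44)]
offcut2_centre [([229.1, 265.0], 0.57)]
flux_bottle [([179.1, 232.7], 0.88)]
tip_pot [([195.3, 356.9], 0.66)]
solder_reel [([365.7, 278.8], 0.75)]
```

View pics/t0.png

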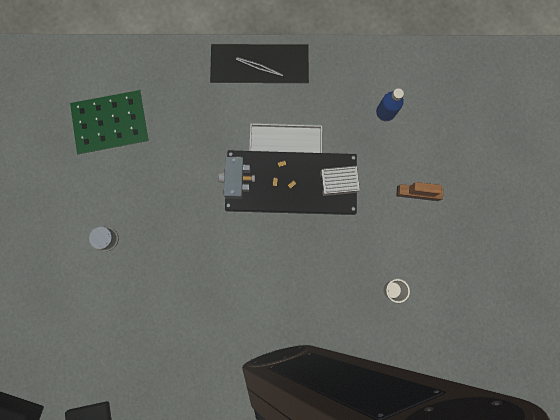

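View pics/s0.png

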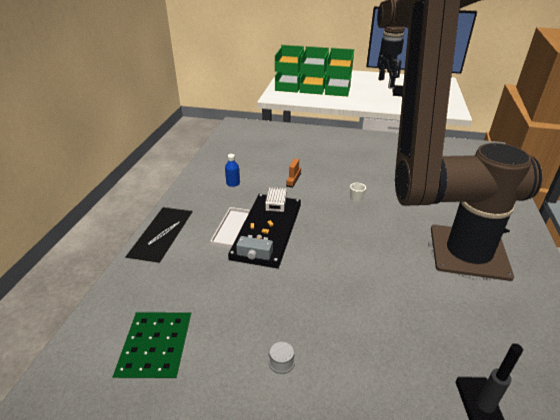

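Run:
```python
from h import *
import pickle;T,S=pickle.load(open("p0.pkl","rb"))
save(T,"t0z",4,(100,250,220,420)); save(S,"s0z",4,(130,280,180,380))
```

```text
(no output)
```

View pics/t0z.png

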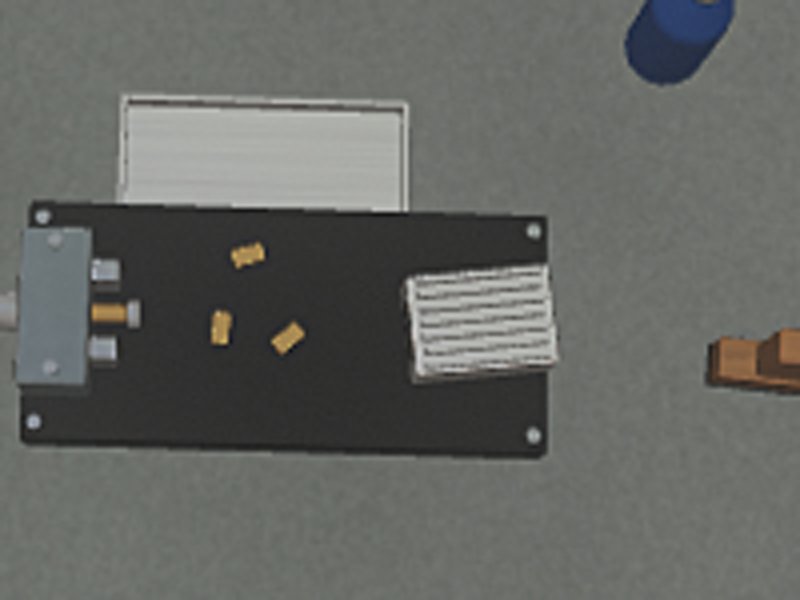

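View pics/s0z.png

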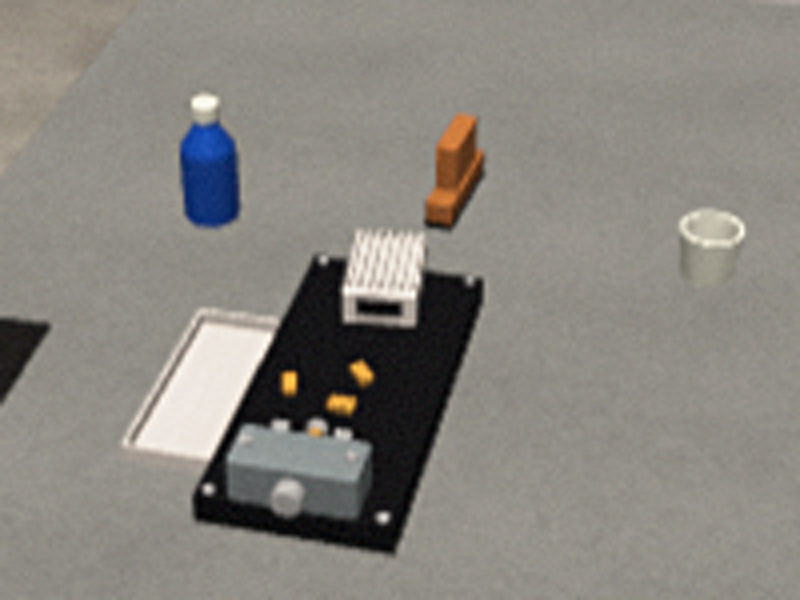

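Run:
```python
from h import *
import pickle;T,S=pickle.load(open("p0.pkl","rb"))
# plate corners from dark threshold in top
g=T["pixels"].max(2)
m=(g[140:225,215:370]<40).astype(np.uint8)
c,_=cv2.findContours(m,cv2.RETR_EXTERNAL,cv2.CHAIN_APPROX_NONE)
c=max(c,key=cv2.contourArea); r=cv2.minAreaRect(c); b=cv2.boxPoints(r)+[215,140]; print(r,b)
P=np.array([onz(T,(y,x),.025) for x,y in b]);print(np.round(P,4))
print("sides",[np.linalg.norm(P[i]-P[i-1]) for i in range(4)], "c",P.mean(0))
for n,z,a,s in (("module",.043,(174.4,338.4),(196.9,273.4)),("scr",.035,(191.1,420),(173.1,293)),("stop",.042,(181.7,250.7),(231.9,235)),("o",.0285,(184.3,292.6),(229.1,265)),("o",.0285,(161.3,282),(221.8,269.5)),("o",.0285,(178.6,277),(240.8,260.8)),("nest",0,(181.9,291.9),(230.1,269.8))):
    print(n,onz(T,a,z).round(4),onz(S,s,z).round(4))
```

```text
((135.5, 73.0), (7.0, 0.0), 180.0) [[354. 213.]
 [354. 213.]
 [347. 213.]
 [347. 213.]]
[[ 0.4958 -0.1177  0.025 ]
 [ 0.4958 -0.1177  0.025 ]
 [ 0.4958 -0.1018  0.025 ]
 [ 0.4958 -0.1018  0.025 ]]
sides [np.float64(0.015908636422879235), np.float64(0.0), np.float64(0.015908636422879235), np.float64(0.0)] c [ 0.49579476 -0.10979114  0.025     ]
module [ 0.5812 -0.0816  0.043 ] [ 0.5756 -0.0932  0.043 ]
scr [ 0.5445 -0.2671  0.035 ] [ 0.5445 -0.2621  0.035 ]
stop [0.5645 0.1163 0.042 ] [0.6422 0.0984 0.042 ]
o [0.5615 0.0214 0.0285] [0.5679 0.0519 0.0285]
o [0.6156 0.0454 0.0285] [0.5631 0.0156 0.0285]
o [0.5748 0.057  0.0285] [0.567  0.105  0.0285]
nest [0.5734 0.0216 0.    ] [0.5618 0.0185 0.    ]
```

```bash
cat > fit.py <<'E'
from h import *
import pickle;T,S=pickle.load(open("p0.pkl","rb"))
from scipy.optimize import least_squares
def cen(p,x,y,r=3):
    g=p["pixels"].astype(float).mean(2);x0,y0=int(round(x)),int(round(y))
    w=np.clip(g[y0-r:y0+r+1,x0-r:x0+r+1]-75,0,None);yy,xx=np.mgrid[y0-r:y0+r+1,x0-r:x0+r+1]
    return (w*xx).sum()/w.sum(),(w*yy).sum()/w.sum()
t=[cen(T,220+a/4-.4,100+b/4-.4,2) for a,b in((43,216),(534,231),(534,435),(33,422))]
s=[cen(S,180+a/4-.4,130+b/4-.4,2) for a,b in((208,489),(323,260),(470,282),(383,518))]
print(np.round(t,1).tolist(),np.round(s,1).tolist())
# order: nest (+,-),(-,-),(-,+),(+,+)
sg=np.array([(1,-1),(-1,-1),(-1,1),(1,1)])
def pts(q):
    c,sn=np.cos(q[2]),np.sin(q[2])
    l=sg*np.array([q[3],q[4]])
    return np.c_[q[0]+c*l[:,0]-sn*l[:,1],q[1]+sn*l[:,0]+c*l[:,1],np.full(4,.025)]
for nm,ps in(("both",((T,t),(S,s))),("top",((T,t),)),("side",((S,s),))):
    f=lambda q:np.concatenate([(proj(p,pts(q))-np.array(u)).ravel() for p,u in ps])
    o=least_squares(f,[.57,.02,1.57,.14,.06]);print(nm,o.x.round(4),o.fun.round(1))
E
python3 fit.py
```

```text
[[230.2, 153.8], [353.0, 157.2], [352.9, 208.4], [227.9, 205.0]] [[231.6, 251.8], [260.4, 193.8], [297.2, 198.7], [275.3, 258.9]]
both [0.5697 0.0235 1.5433 0.1424 0.0601] [ 0.4  0.3  0.5  0.2  0.7  0.3  0.4  0.3 -0.4  0.5 -0.4  1.2 -0.5  1.4
 -0.4  0.7]
top [0.5703 0.0247 1.5427 0.1422 0.0601] [ 0.  0. -0. -0.  0.  0. -0. -0.]
side [0.5696 0.0184 1.5458 0.145  0.0603] [-0.  -0.   0.  -0.1 -0.1  0.1  0.   0. ]
```

```bash
cat > boxfit.py <<'E'
from h import *
from scipy.optimize import minimize
def boxmask(p,boxes,q):
    m=np.zeros(p["pixels"].shape[:2],np.uint8);c,s=np.cos(q[2]),np.sin(q[2])
    SS=8
    for (lx,ly,z0,z1) in boxes:
        P=[]
        for z in(z0,z1):
            for a,b in((1,1),(1,-1),(-1,-1),(-1,1)):
                x,y=a*lx/2,b*ly/2;P.append((q[0]+c*x-s*y,q[1]+s*x+c*y,z))
        h=cv2.convexHull(proj(p,P).astype(np.float32))
        cv2.fillPoly(m,[np.round(h*256).astype(np.int32)],255,cv2.LINE_AA,8)
    return m/255.
def fit(p,mask,boxes,q0):
    M=cv2.GaussianBlur(mask.astype(np.float32),(0,0),1)
    f=lambda q:((cv2.GaussianBlur(boxmask(p,boxes,q).astype(np.float32),(0,0),1)-M)**2).sum()
    o=min((minimize(f,[q0[0],q0[1],q0[2]+d],method="Nelder-Mead",options=dict(initial_simplex=np.array([q0+np.array([0,0,d]),q0+np.array([.008,0,d]),q0+np.array([0,.008,d]),q0+np.array([0,0,d+.1])]),xatol=1e-5,fatol=1e-3)) for d in(-.1,0,.1)),key=lambda o:o.fun)
    return o.x,o.fun,mask.sum()
SCR=[(.1,.024,0,.026),(.06,.02,.026,.07)]
MOD=[(.08,.056,.025,.061)]
E
python3 - <<'E'
from boxfit import *
import pickle;T,S=pickle.load(open("p0.pkl","rb"))
T=imaging.read_camera("top");S=imaging.read_camera("side")
for l,b,q in(("scraper",SCR,[.5445,-.265,1.54]),("module",MOD,[.58,-.082,1.54])):
    for p,n in((T,"top"),(S,"side")):
        d=finder.masks_of(l,p)
        if d: print(l,n,d[0]["confidence"],d[0]["extent"],*fit(p,d[0]["pixels"],b,np.array(q)))
save(T,"t1z",6,(160,230,380,470))
E
```

```text
scraper top 0.86 [396.7, 180.9, 442.0, 200.9] [ 0.54514714 -0.27191746  1.44249877] 26.003507614135742 676
scraper side 0.56 [284.3, 158.0, 299.4, 188.6] [ 0.54596839 -0.2759225   1.47171176] 3.4894323348999023 321
module top 0.81 [321.1, 167.9, 361.3, 193.7] [ 0.56696536 -0.08246151  1.68579665] 46.83258056640625 970
module side 0.81 [264.9, 188.3, 283.1, 211.2] [ 0.56575924 -0.08881731  1.72683449] 40.18206787109375 410
```

View pics/t1z.png

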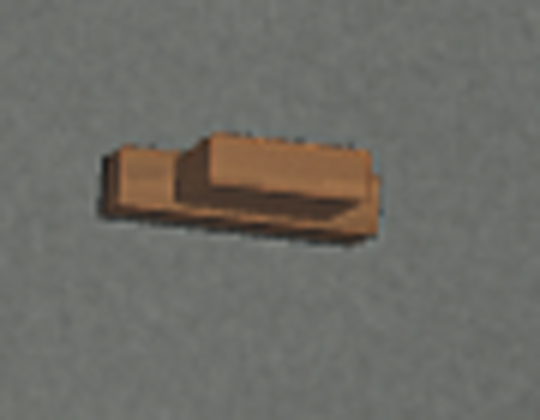

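Run:
```python
from boxfit import *
import pickle;T,S=pickle.load(open("p0.pkl","rb"))
def roi(m,x0,x1,y0,y1):
    z=np.zeros_like(m);z[y0:y1,x0:x1]=m[y0:y1,x0:x1];return z
for p,n,rs,rm in((T,"top",(390,450,170,210),(318,366,160,200)),(S,"side",(280,305,150,192),(262,288,184,214))):
    I=p["pixels"].astype(int)
    m=roi((I[...,0]-I[...,2]>16),*rs); print("scr",n,*fit(p,m,SCR,np.array([.545,-.27,1.45])))
    m=roi((I.max(2)>(100)),*rm)
    m=cv2.morphologyEx(m.astype(np.uint8),cv2.MORPH_CLOSE,np.ones((5,5)))>0
    if n=="top":
        m=np.where(np.arange(560)[None,:]>358,False,m) if 0 else m
    print(m[184:].sum(0)[318:366]) if n=="top" else 0
    r=fit(p,m,MOD,np.array([.567,-.083,1.68]));print("mod",n,*r)
    # overlay
    im=p["pixels"].copy()
    c,_=cv2.findContours((boxmask(p,MOD,r[0])>.5).astype(np.uint8),0,2);big=cv2.resize(im[155:215,310:370] if n=="top" else im[180:220,250:300],None,fx=8,fy=8,interpolation=2)
    o=np.array([310,155] if n=="top" else [250,180])
    cv2.polylines(big,[((k-o)*8+4) for k in c],True,(255,0,0),1);cv2.imwrite(f"pics/m_{n}.png",big[...,::-1])
```

```text
scr top [ 0.5471159  -0.27381425  1.45005423] 44.13966369628906 633
[ 0  0  0  0  0  3 10 10 10 10 10  9  9  9  9  9  9  9  9  9  9  9  8  8
  8  8  8  8  8  8  8  8  7  7  7  7  7  7  7 16 16 16 16 16 16 16 16 16]
mod top [ 0.56897732 -0.09392865  1.62720672] 173.780029296875 1208
scr side [ 0.54688258 -0.28414954  1.49749584] 16.337406158447266 311
mod side [ 0.56979823 -0.09827819  1.68433874] 53.4727897644043 596
```

View pics/m_top.png

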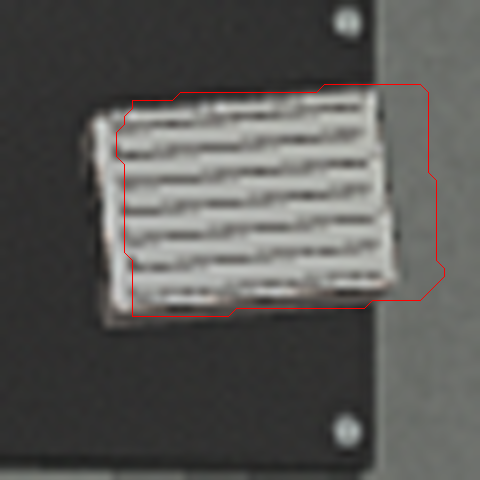

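Run:
```python
from boxfit import *
import pickle;T,S=pickle.load(open("p0.pkl","rb"))
c=[(95,113),(380,92),(395,288),(120,312)]
P=np.array([onz(T,(155+b/8-.45,310+a/8-.45),.058) for a,b in c]);print(P.round(4),P.mean(0),[np.linalg.norm(P[i]-P[i-1]) for i in range(4)],np.arctan2(*(P[0]-P[1])[1::-1]),np.arctan2(*(P[3]-P[2])[1::-1]))
def nest(x,y,n=(.5703,.0245,1.543)):
    d=np.array([x-n[0],y-n[1]]);c,s=np.cos(n[2]),np.sin(n[2]);return c*d[0]+s*d[1],-s*d[0]+c*d[1]
print("mod",nest(*P.mean(0)[:2]))
for a in((184.3,292.6),(161.3,282),(178.6,277)):print(np.round(nest(*onz(T,(a[0]+2,a[1]-.5),.0285)[:2]),4))
for n in((0.055,0),(0.018,0.06),(0.018,-.075)):
    c,s=np.cos(1.543),np.sin(1.543);print(n,.5703+c*n[0]-s*n[1],.0245+s*n[0]+c*n[1])
# offcut centroid
I=T["pixels"].astype(int);m=((I[...,0]-I[...,2]>40)).astype(np.uint8);m[:,:262]=0;m[:,310:]=0;m[:150]=0;m[200:]=0
k,l,st,ce=cv2.connectedComponentsWithStats(m)
for i in range(1,k):print(st[i],np.round(nest(*onz(T,ce[i][::-1],.0285)[:2]),4))
```

```text
[[ 0.5907 -0.0417  0.058 ]
 [ 0.5967 -0.1213  0.058 ]
 [ 0.5411 -0.1237  0.058 ]
 [ 0.5343 -0.0476  0.058 ]] [ 0.5657055  -0.08357779  0.058     ] [np.float64(0.056662995089579185), np.float64(0.07982636804021996), np.float64(0.055710794439499466), np.float64(0.07643938877819056)] 1.6470115130090772 1.6595417448942664
mod (np.float64(-0.1081637313647481), np.float64(0.0015889464376576505))
[-0.0023  0.0134]
[ 0.0232 -0.0399]
[0.0336 0.0011]
(0.055, 0) 0.5718286011139879 0.07947875388397153
(0.018, 0.06) 0.510823447036609 0.04416061157728653
(0.018, -0.075) 0.6457712974790846 0.04040859066113451
[278 161   8   6  34] [ 0.0233 -0.0399]
[273 178   5   8  34] [0.0375 0.0033]
[288 181   8   8  36] [-0.001   0.0082]
```

```bash
cat >> h.py <<'E'
def rel(target,yawdeg,ref=None):
    """print scaled shift,turn from current pose (or given (pos,quat)) to target with tool down, tool x yaw"""
    s=telemetry.get_state(); p,q=(s["eef_pos"],s["tcp_rot"]) if ref is None else ref
    R0=R.from_quat(q);a=np.radians(yawdeg)
    Rt=R.from_matrix(np.array([[np.cos(a),np.sin(a),0],[np.sin(a),-np.cos(a),0],[0,0,-1]]))
    d=R0.inv().apply(np.array(target)-p)/.15; r=(R0.inv()*Rt).as_rotvec()/(np.pi/2)
    print("shift",d.round(3),"turn",r.round(3));return d,r
E
python3 - <<'E'
from h import *
import pickle;T,S=pickle.load(open("p0.pkl","rb"))
print(onz(T,(160+168/6-.4,380+290/6-.4),.07))
rel([.546,-.272,.15],83.5)
E
```

```text
[ 0.54531331 -0.27252209  0.07      ]
shift [ 2.625 -1.394  0.542] turn [-0.    -0.    -0.669]
```

```bash
python3 -m crank '[[0.3,-0.16,0,0,0,-0.09,1],[0.6,-0.32,0,0,0,-0.18,1],[0.9,-0.48,0,0,0,-0.27,1],[1,-0.53,0,0,0,-0.36,1],[1,-0.53,0,0,0,-0.45,1],[1,-0.53,0,0,0,-0.54,1],[1,-0.53,0,0,0,-0.63,1],[1,-0.53,0,0,0,-0.669,1]]'
python3 - <<'E'
from h import *
rel([.546,-.272,.15],83.5)
E
```

```text
time: 2.6
eef_pos: [0.3736, -0.4874, 0.2315]
tcp_rot: [0.745, 0.668, -0.0, 0.0]
contact_force: [-0.8, -0.0, -0.5]
opening: 1.001
shift [1.553 0.987 0.543] turn [0.    0.    0.003]
```

```bash
python3 -m crank '[[0.26,0.16,0,0,0,0,1],[0.52,0.33,0,0,0,0,1],[0.78,0.5,0,0,0,0,1],[0.9,0.57,0,0,0,0,1],[0.9,0.57,0,0,0,0,1]]'
python3 -m crank '[[0.26,0.16,0.18,0,0,0,1],[0.52,0.33,0.36,0,0,0,1],[0.653,0.417,0.543,0,0,0,1],[0.653,0.417,0.543,0,0,0,1],[0.653,0.417,0.543,0,0,0,1]]'
python3 - <<'E'
from h import *
rel([.546,-.272,.15],83.5)
T=imaging.read_camera("top");S=imaging.read_camera("side")
save(T,"t2",5,(130,250,360,500));save(S,"s2",5,(80,200,230,370))
E
```

```text
time: 3.1
eef_pos: [0.4752, -0.3606, 0.2315]
tcp_rot: [0.745, 0.668, 0.0, 0.0]
contact_force: [-0.0, -0.1, 0.2]
opening: 1.0
time: 3.6
eef_pos: [0.5463, -0.2731, 0.1492]
tcp_rot: [0.746, 0.666, -0.001, -0.001]
contact_force: [0.7, 0.0, 0.1]
opening: 0.999
shift [ 0.007 -0.003 -0.006] turn [-0.001 -0.     0.001]
```

View pics/t2.png

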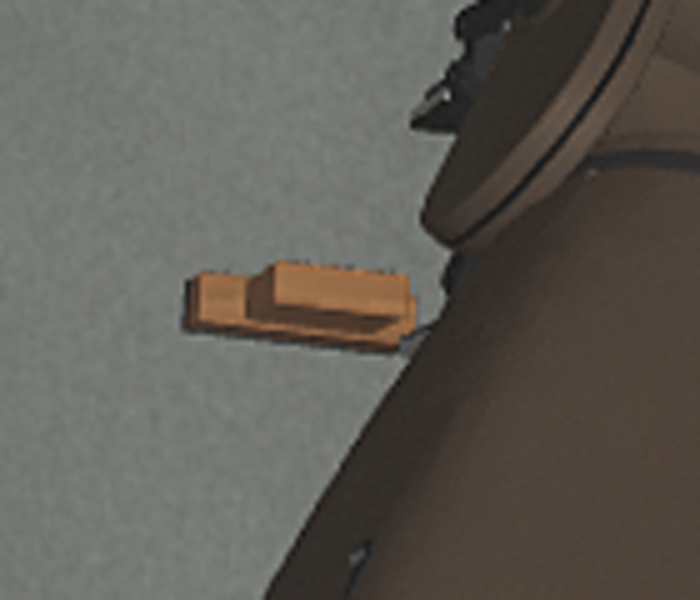

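View pics/s2.png

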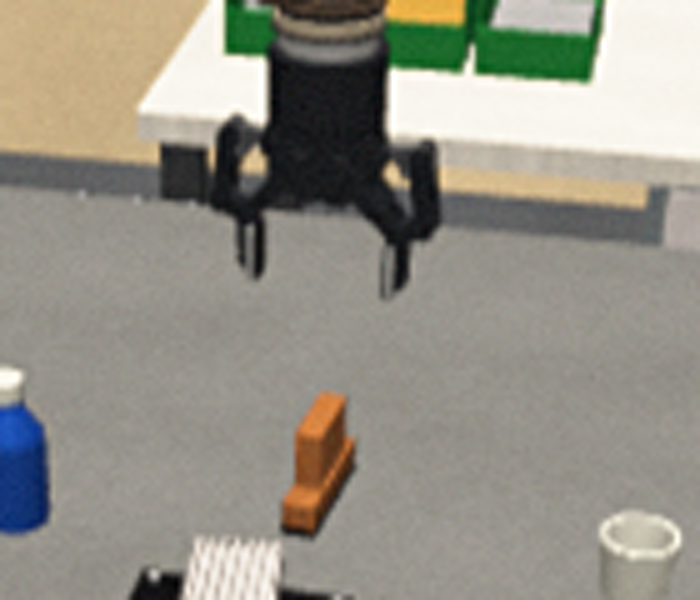

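```bash
python3 -m crank '[[0,0,0.26,0,0,0,1],[0,0,0.52,0,0,0,1],[0,0,0.7,0,0,0,1],[0,0,0.787,0,0,0,1],[0,0,0.787,0,0,0,1],[0,0,0.787,0,0,0,0],[0,0,0.787,0,0,0,0],[0,0,0.787,0,0,0,0],[0,0,0.787,0,0,0,0],[0,0,0.787,0,0,0,0],[0,0,0.787,0,0,0,0],[0,0,0.787,0,0,0,0]]' 70
python3 -m crank '[[0,0,0,0,0,0,0],[0,0,0,0,0,0,0],[0,0,0,0,0,0,0]]' 70
python3 - <<'E'
from h import *
T=imaging.read_camera("top");S=imaging.read_camera("side")
save(S,"s3",5,(80,200,230,370))
rel([.5463,-.272,.032],83.5)
E
```

```text
time: 4.9
eef_pos: [0.5472, -0.273, 0.0327]
tcp_rot: [0.746, 0.666, 0.0, 0.0]
contact_force: [-1.1, 0.9, 5.1]
opening: 0.226
time: 5.2
eef_pos: [0.5472, -0.273, 0.0327]
tcp_rot: [0.746, 0.666, 0.0, 0.0]
contact_force: [-1.2, 1.3, 5.2]
opening: 0.223
shift [ 0.006 -0.007  0.005] turn [0. 0. 0.]
```

View pics/s3.png

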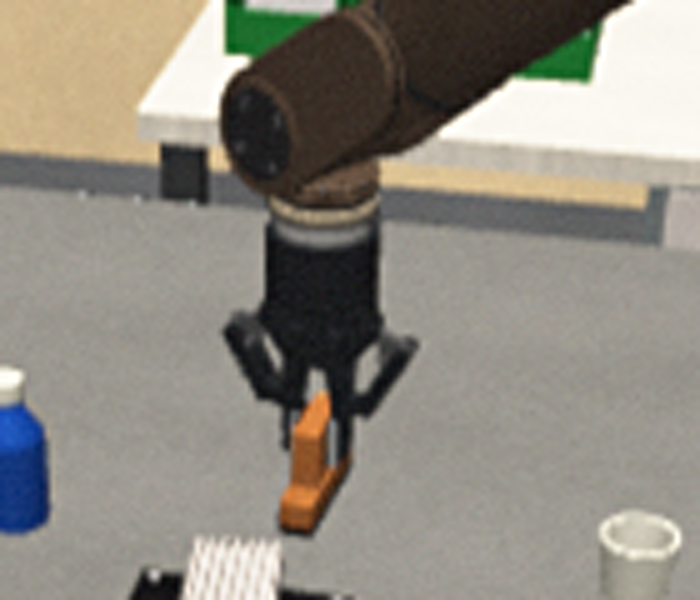

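```bash
python3 -m crank '[[0,0,-0.26,0,0,0,0],[0,0,-0.52,0,0,0,0],[0,0,-0.78,0,0,0,0],[0.25,0,-0.8,0,0,-0.03,0],[0.5,0,-0.8,0,0,-0.054,0],[0.75,0,-0.8,0,0,-0.054,0],[1,0,-0.8,0,0,-0.054,0],[1,0,-0.8,0,0,-0.054,0],[1,0,-0.8,0,0,-0.054,0]]'
python3 - <<'E'
from h import *
rel([.509,.044,.15],88.4)
S=imaging.read_camera("side");save(S,"s4",4,(130,280,180,380))
E
```

```text
time: 6.2
eef_pos: [0.5633, -0.1229, 0.1508]
tcp_rot: [0.716, 0.698, -0.0, -0.001]
contact_force: [0.7, -0.7, -1.1]
opening: 0.229
shift [ 1.102 -0.391  0.006] turn [-0.001 -0.     0.001]
```

View pics/s4.png

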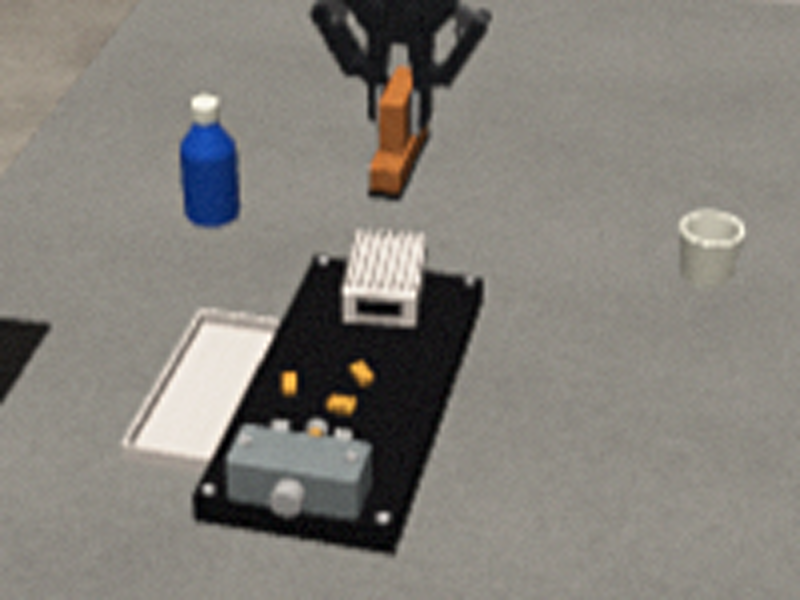

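```bash
python3 -m crank '[[0.3,-0.1,0,0,0,0,0],[0.6,-0.2,0,0,0,0,0],[0.85,-0.3,0,0,0,0,0],[1,-0.391,0,0,0,0,0],[1,-0.391,0,0,0,0,0],[1,-0.391,0,0,0,0,0]]'
python3 - <<'E'
from h import *
rel([.509,.040,.10],88.4)
E
```

```text
time: 6.85
eef_pos: [0.5096, 0.027, 0.1518]
tcp_rot: [0.717, 0.697, -0.0, 0.0]
contact_force: [0.7, 0.3, -1.9]
opening: 0.223
shift [ 0.086 -0.006  0.345] turn [ 0.  0. -0.]
```

```bash
python3 -m crank '[[0.08,0,0.17,0,0,0,0],[0.08,0,0.34,0,0,0,0],[0.08,0,0.48,0,0,0,0],[0.08,0,0.55,0,0,0,0],[0.08,0,0.6,0,0,0,0],[0.08,0,0.6,0,0,0,0],[0.08,0,0.6,0,0,0,0]]'
python3 - <<'E'
from h import *
rel([.509,.040,.058],88.4)
S=imaging.read_camera("side");save(S,"s5",4,(130,280,180,380))
T=imaging.read_camera("top");save(T,"t5",4,(100,250,220,420))
E
```

```text
time: 7.55
eef_pos: [0.5106, 0.0393, 0.0627]
tcp_rot: [0.717, 0.697, 0.0, 0.001]
contact_force: [-0.3, -0.4, -1.6]
opening: 0.226
shift [ 0.004 -0.011  0.031] turn [ 0.001  0.    -0.001]
```

View pics/s5.png

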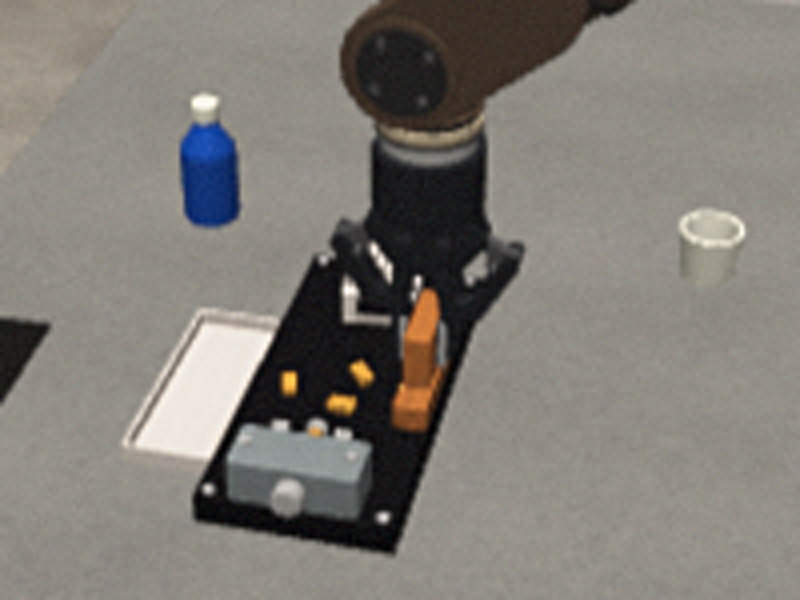

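View pics/t5.png

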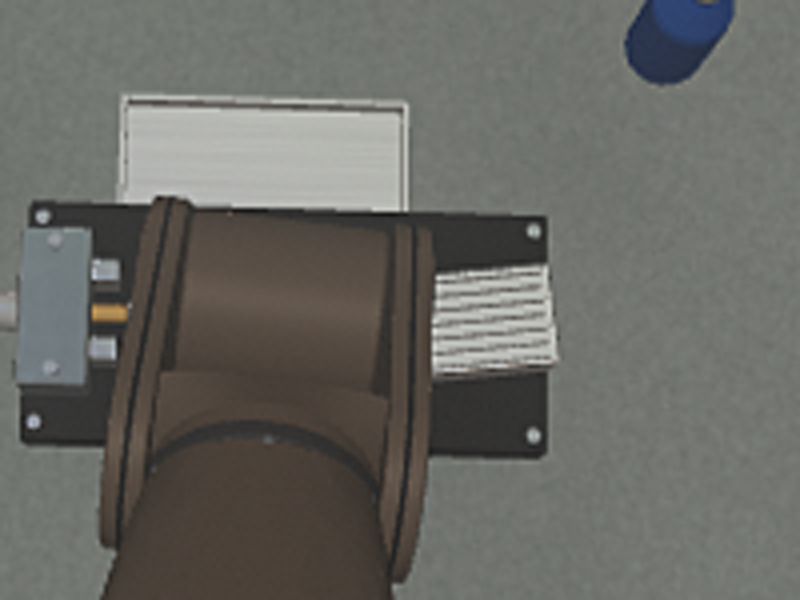

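```bash
python3 - <<'E'
from h import *
import pickle;T,S=pickle.load(open("p0.pkl","rb"))
for a,b in((394,425),(427,430)):
    P=onz(S,(130+b/4-.4,180+a/4-.4),.03);d=P[:2]-[.5697,.0205];print(P,d)
E
python3 -m crank '[[0,0,0.015,0,0,0,0],[0,0,0.028,0,0,0,0],[0,0,0.028,0,0,0,0],[0,0.06,0.028,0,0,0,0],[0,0.12,0.028,0,0,0,0],[0,0.18,0.028,0,0,0,0],[0,0.24,0.028,0,0,0,0],[0,0.3,0.028,0,0,0,0],[0,0.36,0.028,0,0,0,0],[0,0.36,0.028,0,0,0,0]]'
python3 - <<'E'
from h import *
S=imaging.read_camera("side");save(S,"s6",4,(130,280,180,380))
E
```

```text
[0.52456483 0.07558375 0.03      ] [-0.04513517  0.05508375]
[0.50097025 0.0760988  0.03      ] [-0.06872975  0.0555988 ]
time: 8.65
eef_pos: [0.5654, 0.0382, 0.0578]
tcp_rot: [0.717, 0.697, 0.001, 0.001]
contact_force: [0.2, 0.0, -1.2]
opening: 0.227
```

View pics/s6.png

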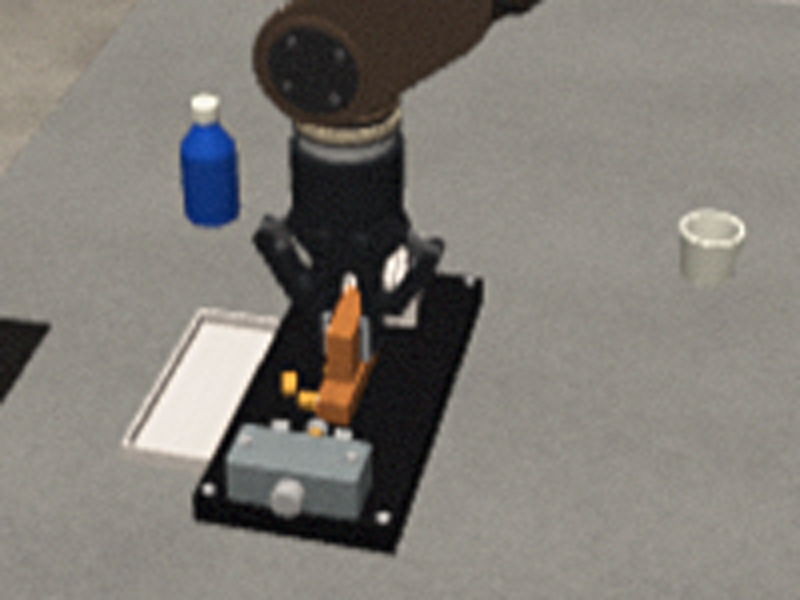

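```bash
python3 -m crank '[[0.01,0.06,0,0,0,0,0],[0.02,0.12,0,0,0,0,0],[0.03,0.18,0,0,0,0,0],[0.03,0.24,0,0,0,0,0],[0.03,0.3,0,0,0,0,0],[0.03,0.3,0,0,0,0,0]]'
python3 - <<'E'
from h import *
S=imaging.read_camera("side");save(S,"s7",4,(130,280,180,380))
E
```

```text
time: 9.3
eef_pos: [0.6106, 0.0415, 0.0578]
tcp_rot: [0.717, 0.697, 0.001, 0.001]
contact_force: [2.3, -0.1, 2.3]
opening: 0.225
```

View pics/s7.png

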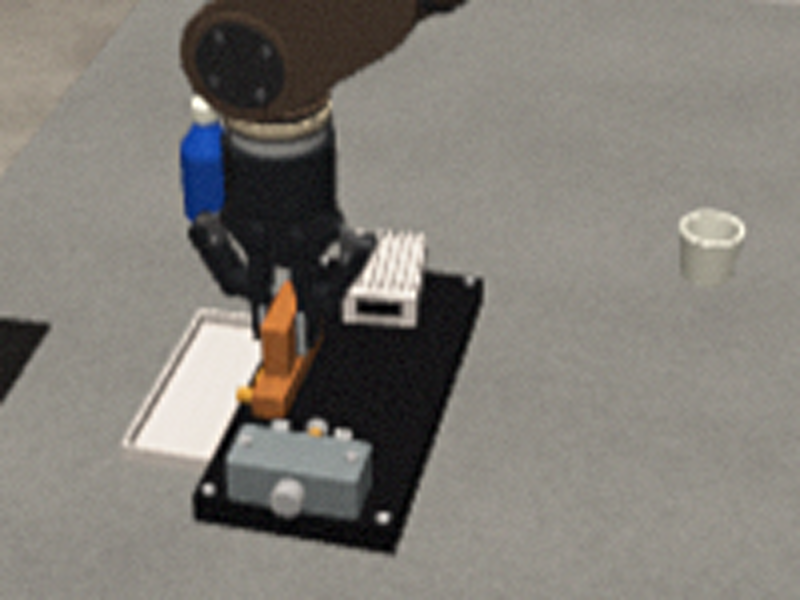

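```bash
python3 -m crank '[[0,0.04,0,0,0,0,0],[0,0.08,0,0,0,0,0],[0,0.12,0,0,0,0,0],[0,0.16,0,0,0,0,0],[0,0.2,0,0,0,0,0],[0,0.24,0,0,0,0,0],[0,0.28,0,0,0,0,0],[0,0.28,0,0,0,0,0],[0,0.28,0,0,0,0,0]]'
python3 - <<'E'
from h import *
S=imaging.read_camera("side");save(S,"s8",4,(130,280,180,380))
E
```

```text
time: 10.25
eef_pos: [0.6512, 0.0404, 0.0569]
tcp_rot: [0.717, 0.697, 0.001, 0.0]
contact_force: [2.5, 0.1, -1.4]
opening: 0.225
```

View pics/s8.png

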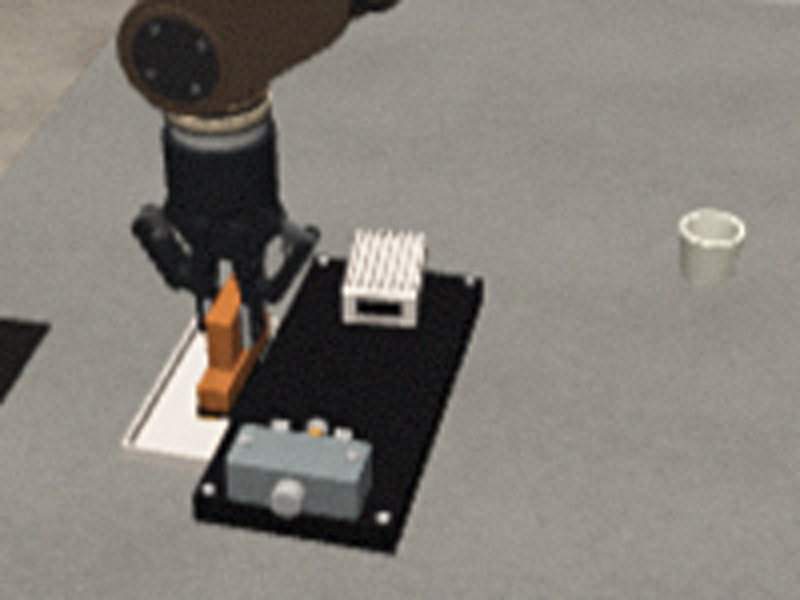

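```bash
python3 -m crank '[[0,0,-0.2,0,0,0,0],[0,0,-0.45,0,0,0,0],[0,0,-0.7,0,0,0,0],[0,-0.2,-0.7,0,0,0,0],[-0.15,-0.45,-0.7,0,0,0,0],[-0.4,-0.69,-0.7,0,0,0,0],[-0.7,-0.69,-0.7,0,0,0,0],[-1,-0.69,-0.7,0,0,0,0],[-1,-0.69,-0.7,0,0,0,0],[-1,-0.69,-0.7,0,0,0,0]]'
python3 - <<'E'
from h import *
rel([.547,-.273,.15],88.4)
T=imaging.read_camera("top");save(T,"t9",4,(100,250,220,420));S=imaging.read_camera("side");save(S,"s9",4,(130,280,180,380))
print(onz(T,(116,386),0.02))
E
```

```text
time: 11.3
eef_pos: [0.5424, -0.1073, 0.1621]
tcp_rot: [0.718, 0.696, -0.0, -0.001]
contact_force: [0.1, 0.1, -1.4]
opening: 0.227
shift [-1.104  0.065  0.08 ] turn [-0.001 -0.001 -0.002]
[ 0.72857138 -0.20133223  0.02      ]
```

View pics/t9.png

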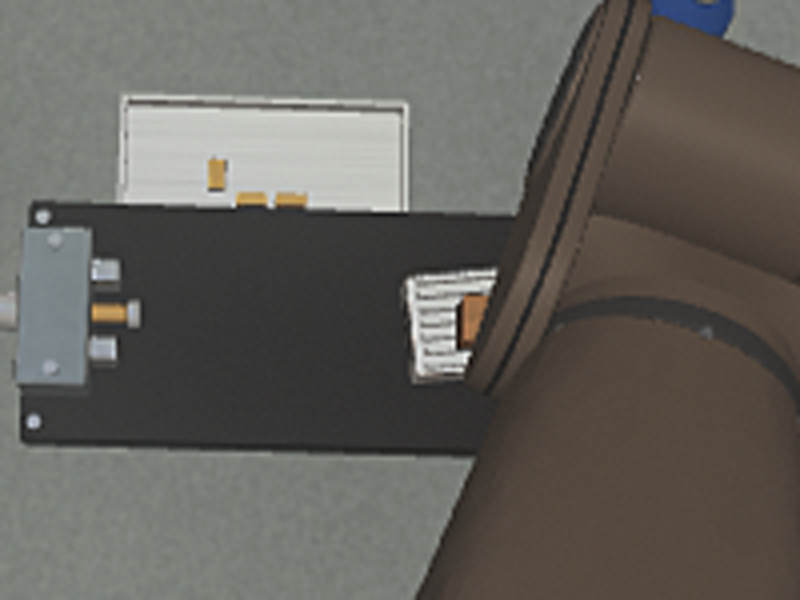

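View pics/s9.png

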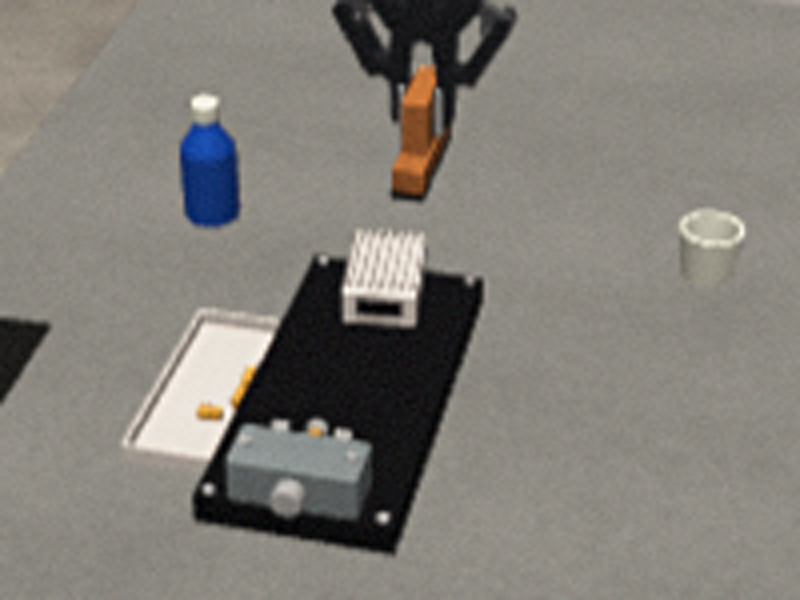

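```bash
python3 -m crank '[[-0.3,0.06,0,0,0,0,0],[-0.6,0.06,0,0,0,0,0],[-0.9,0.06,0.1,0,0,0,0],[-1,0.06,0.3,0,0,0,0],[-1,0.06,0.5,0,0,0,0],[-1,0.06,0.65,0,0,0,0],[-1,0.06,0.75,0,0,0,0],[-1,0.06,0.8,0,0,0,0],[-1,0.06,0.8,0,0,0,0],[-1,0.06,0.8,0,0,0,0]]'
```

```text
time: 12.4
eef_pos: [0.5488, -0.2568, 0.0438]
tcp_rot: [0.717, 0.697, 0.0, 0.001]
contact_force: [0.5, -0.4, -0.7]
opening: 0.226
```

```bash
python3 -m crank '[[0,0,0.03,0,0,0,0],[0,0,0.055,0,0,0,0],[0,0,0.068,0,0,0,0],[0,0,0.072,0,0,0,0],[0,0,0.072,0,0,0,0]]'
```

```text
time: 12.9
eef_pos: [0.5482, -0.2569, 0.0327]
tcp_rot: [0.717, 0.697, 0.0, 0.0]
contact_force: [-0.9, 2.7, 3.8]
opening: 0.223
```

Touching (+3.8 N). Release and rise.

```bash
python3 -m crank '[[0,0,0,0,0,0,0.5],[0,0,0,0,0,0,1],[0,0,0,0,0,0,1],[0,0,0,0,0,0,1],[0,0,0,0,0,0,1],[0,0,0,0,0,0,1],[0,0,-0.2,0,0,0,1],[0,0,-0.5,0,0,0,1],[0,0,-0.8,0,0,0,1],[0,0,-0.8,0,0,0,1],[0,0,-0.8,0,0,0,1]]'
python3 - <<'E'
from h import *
S=imaging.read_camera("side");save(S,"s10",4,(130,280,180,380))
rel([.5657,-.0836,.15],88.4)
E
```

```text
time: 14.0
eef_pos: [0.5487, -0.2574, 0.1538]
tcp_rot: [0.717, 0.697, 0.0, 0.002]
contact_force: [0.0, -0.1, -1.7]
opening: 1.0
shift [1.157 0.088 0.011] turn [-0. -0. -0.]
```

View pics/s10.png

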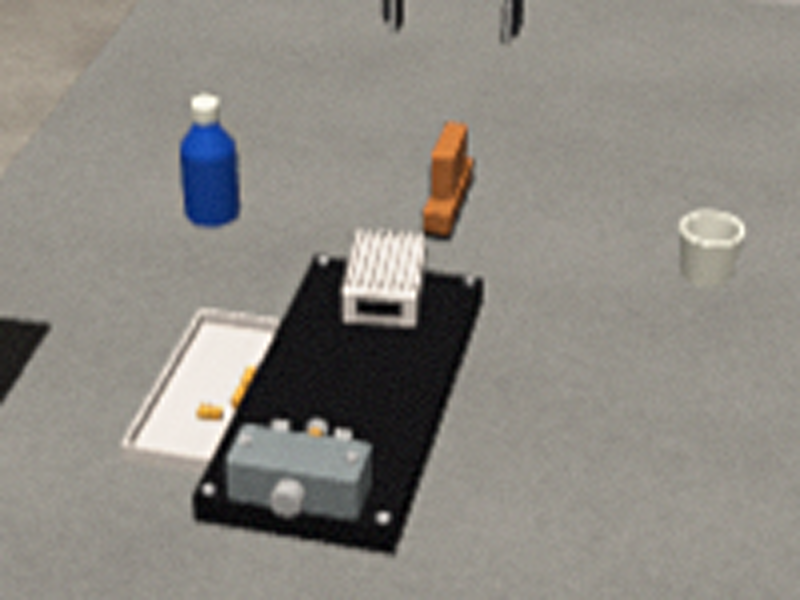

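```bash
python3 -m crank '[[0.3,0.03,0,0,0,0.03,1],[0.6,0.06,0,0,0,0.067,1],[0.85,0.09,0,0,0,0.067,1],[1,0.09,0,0,0,0.067,1],[1,0.09,0,0,0,0.067,1],[1,0.09,0,0,0,0.067,1]]'
python3 - <<'E'
from h import *
rel([.5665,-.0836,.10],94.5)
T=imaging.read_camera("top");save(T,"t11",4,(100,250,220,420))
E
```

```text
time: 14.65
eef_pos: [0.5646, -0.1068, 0.1499]
tcp_rot: [0.752, 0.659, -0.001, -0.001]
contact_force: [0.5, 0.6, -0.5]
opening: 1.007
shift [ 0.155 -0.007  0.333] turn [-0.002 -0.    -0.134]
```

View pics/t11.png

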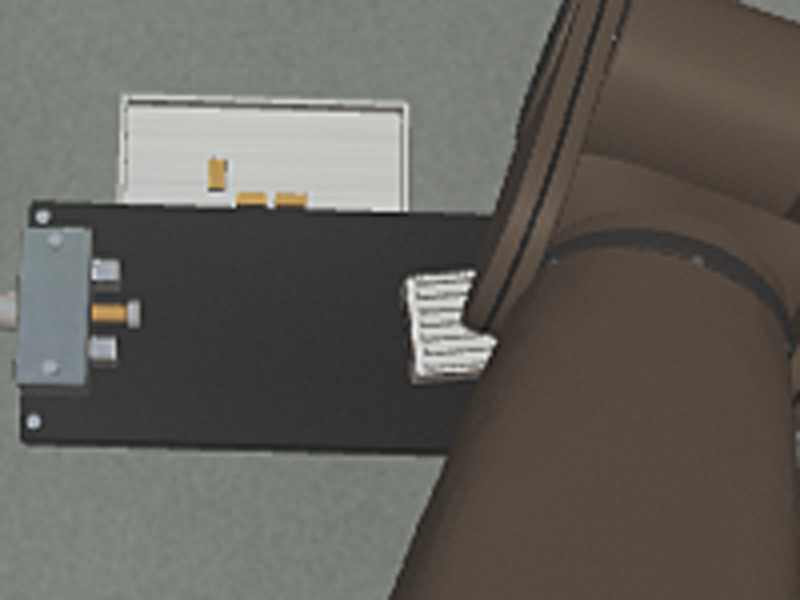

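```bash
python3 -m crank '[[0.155,-0.007,0.1,0,0,-0.08,1],[0.155,-0.007,0.3,0,0,-0.134,1],[0.155,-0.007,0.45,0,0,-0.134,1],[0.155,-0.007,0.5,0,0,-0.134,1],[0.155,-0.007,0.5,0,0,-0.134,1]]'
python3 - <<'E'
from h import *
rel([.5665,-.0836,.028],94.5)
S=imaging.read_camera("side");save(S,"s12",6,(150,250,230,330))
E
```

```text
time: 15.2
eef_pos: [0.5665, -0.0848, 0.0751]
tcp_rot: [0.68, 0.733, -0.001, -0.002]
contact_force: [0.7, 0.3, 0.2]
opening: 0.999
shift [0.008 0.002 0.314] turn [-0.002 -0.001 -0.002]
```

View pics/s12.png

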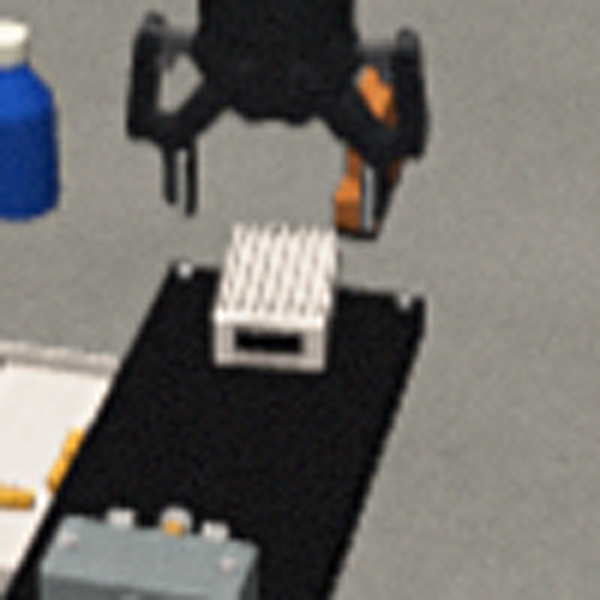

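```bash
python3 -m crank '[[0,0,0.1,0,0,0,1],[0,0,0.2,0,0,0,1],[0,0,0.28,0,0,0,1],[0,0,0.31,0,0,0,1],[0,0,0.31,0,0,0,1]]'
python3 - <<'E'
from h import *
S=imaging.read_camera("side");save(S,"s13",6,(150,250,230,330))
E
```

```text
time: 15.75
eef_pos: [0.5667, -0.0838, 0.0289]
tcp_rot: [0.679, 0.734, -0.001, -0.001]
contact_force: [-1.0, -0.9, 0.9]
opening: 1.004
```

View pics/s13.png

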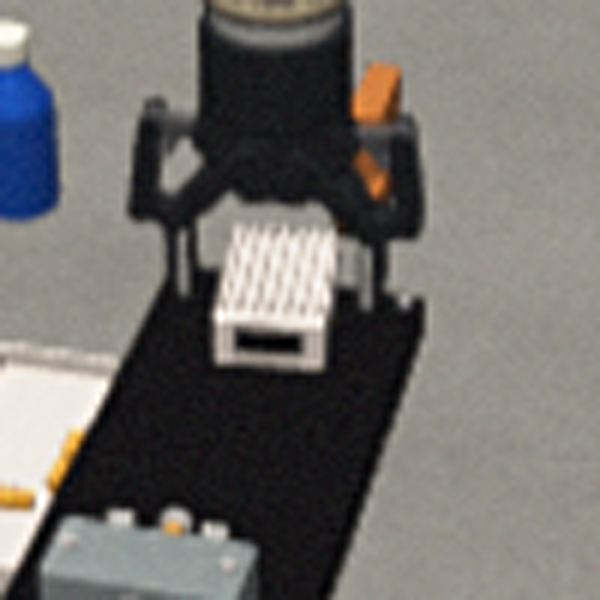

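```bash
python3 -m crank '[[0,0,0,0,0,0,0.8],[0,0,0,0,0,0,0.6],[0,0,0,0,0,0,0.5],[0,0,0,0,0,0,0.5],[0,0,0,0,0,0,0.5],[0,0,0,0,0,0,0.5]]' 40
python3 - <<'E'
from h import *
S=imaging.read_camera("side");save(S,"s14",6,(150,250,230,330))
E
```

```text
time: 16.4
eef_pos: [0.5681, -0.0843, 0.0312]
tcp_rot: [0.679, 0.734, 0.0, 0.001]
contact_force: [-0.1, -0.5, 5.9]
opening: 0.645
```

View pics/s14.png

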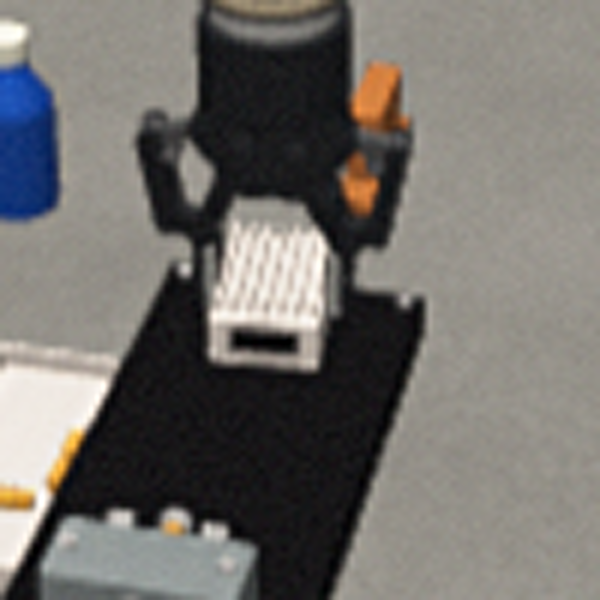

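Run:
```python
from h import *
rel([.5711,.0545,.0312],88.4)
rel([.5711,.0545,.0312],88.4,([.567,-.0838,.0312],telemetry.get_state()["tcp_rot"]))
```

```text
shift [ 0.921  0.091 -0.   ] turn [0.001 0.    0.067]
shift [ 0.917  0.098 -0.   ] turn [0.001 0.    0.067]
```

```bash
python3 -m crank '[[0.06,0.005,0,0,0,0,0.5],[0.15,0.015,0,0,0,0.01,0.5],[0.25,0.025,0,0,0,0.02,0.5],[0.35,0.035,0,0,0,0.03,0.5],[0.45,0.045,0,0,0,0.045,0.5],[0.55,0.055,0,0,0,0.06,0.5],[0.65,0.065,0,0,0,0.067,0.5],[0.75,0.08,0,0,0,0.067,0.5],[0.85,0.09,0,0,0,0.067,0.5],[0.92,0.095,0,0,0,0.067,0.5],[0.92,0.095,0,0,0,0.067,0.5]]' 40
python3 - <<'E'
from h import *
rel([.5711,.0545,.0312],88.4)
S=imaging.read_camera("side");save(S,"s15",6,(170,270,220,320))
T=imaging.read_camera("top");save(T,"t15",4,(100,250,220,420))
E
```

```text
time: 17.55
eef_pos: [0.572, 0.0563, 0.0312]
tcp_rot: [0.717, 0.697, 0.001, 0.0]
contact_force: [-0.2, 1.6, 6.5]
opening: 0.642
shift [-0.012 -0.006  0.   ] turn [ 0.001 -0.001  0.   ]
```

View pics/s15.png

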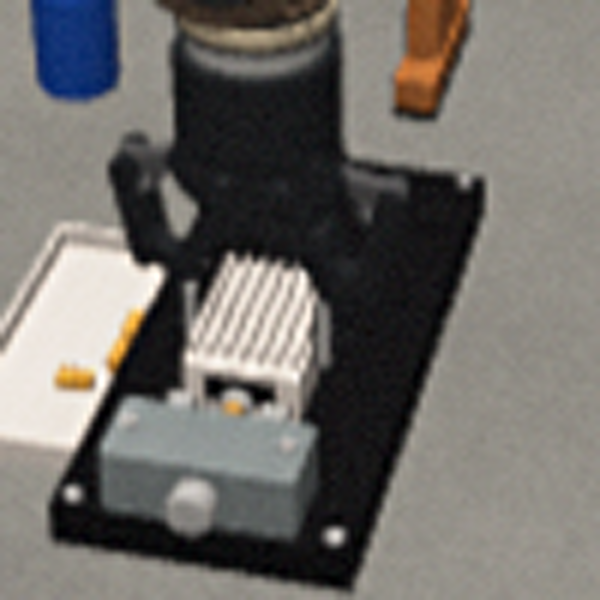

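View pics/t15.png

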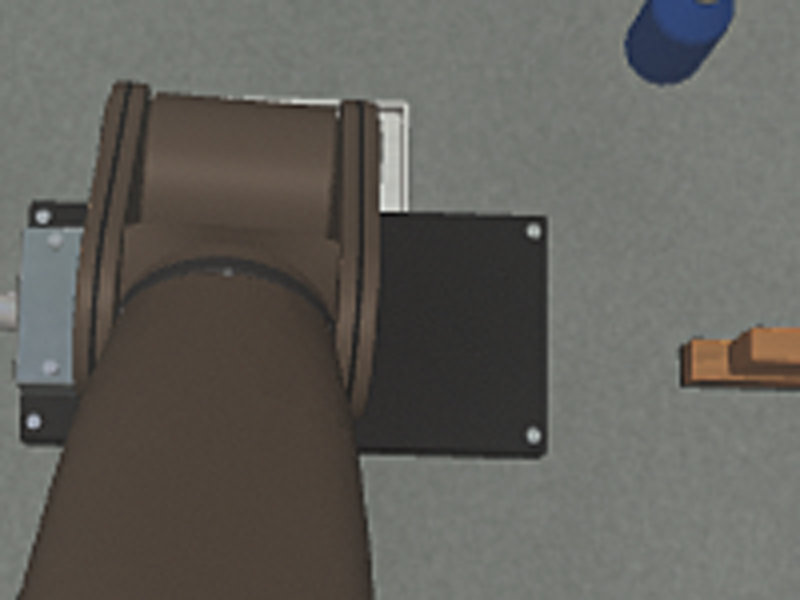

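```bash
cat > ov.py <<'E'
from boxfit import *
import sys
NS=(.5696,.0184,1.5458)
def n2w(n,x,y,z): c,s=np.cos(n[2]),np.sin(n[2]);return(n[0]+c*x-s*y,n[1]+s*x+c*y,z)
def overlay(S,mx,name,crop=(170,270,220,320),k=8,my=0.):
    im=S["pixels"][crop[0]:crop[1],crop[2]:crop[3]];big=np.ascontiguousarray(cv2.resize(im,None,fx=k,fy=k,interpolation=2)[...,::-1])
    def line(a,b,c):
        q=proj(S,[n2w(NS,*a),n2w(NS,*b)]);q=(q-[crop[2],crop[0]])*k+k/2
        cv2.line(big,tuple(int(v) for v in q[0]),tuple(int(v) for v in q[1]),c,1,cv2.LINE_AA)
    def box(x0,x1,y0,y1,z0,z1,c):
        P=[(x,y,z) for x in(x0,x1) for y in(y0,y1) for z in(z0,z1)]
        for i in range(8):
            for j in range(i):
                if sum(P[i][t]!=P[j][t] for t in range(3))==1: line(P[i],P[j],c)
    box(mx-.04,mx+.04,my-.028,my+.028,.025,.061,(0,0,255))
    box(.11,.15,-.045,.045,.025,.061,(0,255,0))
    box(.095,.11,.016,.028,.029,.055,(255,255,0));box(.095,.11,-.028,-.016,.029,.055,(255,255,0))
    cv2.imwrite("pics/"+name+".png",big[:600])
E
python3 - <<'E'
from ov import *
T=imaging.read_camera("top");S=imaging.read_camera("side")
overlay(S,.031,"ov1",(190,265,225,300))
m=finder.masks_of("scraper",T)[0];print(m["extent"],m["confidence"],fit(T,m["pixels"],SCR,np.array([.548,-.262,1.54])))
save(T,"t16",6,(160,230,380,470))
E
```

```text
[389.8, 182.3, 437.1, 200.4] 0.62 (array([ 0.5485247 , -0.25697774,  1.57220559]), np.float64(22.546672821044922), np.int64(649))
```

View pics/ov1.png

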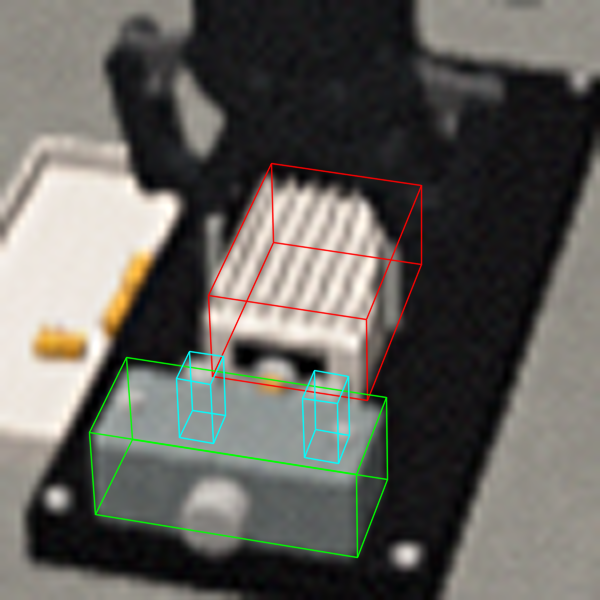

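```bash
python3 -m crank '[[0.02,-0.006,0,0,0,0,0.5],[0.04,-0.006,0,0,0,0,0.5],[0.06,-0.006,0,0,0,0,0.5],[0.08,-0.006,0,0,0,0,0.5],[0.08,-0.006,0,0,0,0,0.5]]' 60
python3 -m crank '[[0.01,0,0,0,0,0,0.5],[0.02,0,0,0,0,0,0.5],[0.03,0,0,0,0,0,0.5],[0.03,0,0,0,0,0,0.5]]' 
python3 -m crank '[[0.01,0,0,0,0,0,0.5],[0.02,0,0,0,0,0,0.5],[0.02,0,0,0,0,0,0.5]]'
```

```text
time: 18.3
eef_pos: [0.5716, 0.0664, 0.0313]
tcp_rot: [0.717, 0.697, 0.0, 0.001]
contact_force: [0.1, -3.8, 5.4]
opening: 0.64
time: 18.7
eef_pos: [0.5717, 0.0694, 0.0313]
tcp_rot: [0.716, 0.698, -0.001, 0.002]
contact_force: [-0.5, -7.7, 6.1]
opening: 0.644
time: 19.0
eef_pos: [0.5718, 0.072, 0.0314]
tcp_rot: [0.716, 0.698, -0.001, 0.002]
contact_force: [-0.8, -8.6, 5.1]
opening: 0.641
```

```bash
python3 -m crank '[[0.01,0,0,0,0,0,0.5],[0.02,0,0,0,0,0,0.5],[0.02,0,0,0,0,0,0.5]]' 
python3 -m crank '[[0.01,0,0,0,0,0,0.5],[0.02,0,0,0,0,0,0.5],[0.02,0,0,0,0,0,0.5]]'
```

```text
time: 19.3
eef_pos: [0.5718, 0.0747, 0.0313]
tcp_rot: [0.716, 0.698, -0.001, 0.002]
contact_force: [-0.6, -10.4, 6.7]
opening: 0.641
time: 19.6
eef_pos: [0.572, 0.0774, 0.0313]
tcp_rot: [0.716, 0.698, -0.001, 0.003]
contact_force: [-0.7, -11.4, 6.2]
opening: 0.644
```

```bash
python3 -m crank '[[0.007,0,0,0,0,0,0.5],[0.014,0,0,0,0,0,0.5],[0.014,0,0,0,0,0,0.5]]'
```

```text
time: 19.9
eef_pos: [0.572, 0.0788, 0.0313]
tcp_rot: [0.716, 0.698, -0.002, 0.003]
contact_force: [-1.3, -13.4, 7.1]
opening: 0.642
```

```bash
python3 -m crank '[[0.007,0,0,0,0,0,0.5],[0.014,0,0,0,0,0,0.5],[0.014,0,0,0,0,0,0.5]]'
```

```text
time: 20.2
eef_pos: [0.572, 0.0789, 0.0314]
tcp_rot: [0.716, 0.698, -0.003, 0.004]
contact_force: [-1.9, -20.3, 7.2]
opening: 0.643
```

Run:
```python
from ov import *
s=telemetry.get_state();m=R.from_quat(s["tcp_rot"]).as_matrix();print(m.round(4),s["wrist_torque"],s["contact_force"],s["eef_pos"])
print("yaw",np.degrees(np.arctan2(m[1,0],m[0,0])))
c,sn=np.cos(1.543),np.sin(1.543);d=s["eef_pos"][:2]-[.5703,.0247];print("nest",c*d[0]+sn*d[1],-sn*d[0]+c*d[1])
S=imaging.read_camera("side");overlay(S,.055,"ov2",(190,265,225,300));save(S,"s20",8,(190,265,225,300));save(S,"s20f",1)
T=imaging.read_camera("top");save(T,"t20",1)
```

```text
[[ 2.600e-02  9.997e-01  7.000e-04]
 [ 9.996e-01 -2.590e-02 -1.030e-02]
 [-1.030e-02  1.000e-03 -9.999e-01]] [-2.99434024  0.38858697 -0.10819094] [ -1.90619296 -20.31869742   7.19894393] [0.57201778 0.07887341 0.03138207]
yaw 88.51276802492573
nest 0.05420022204866431 -0.0002114904399828333
```

View pics/s20.png

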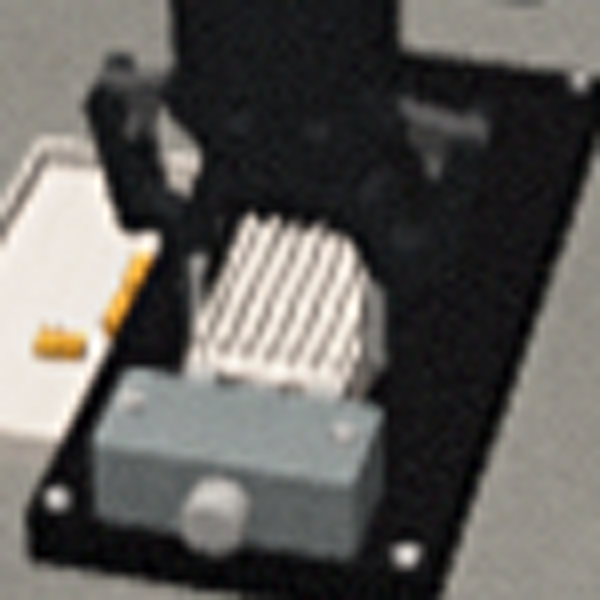

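View pics/t20.png

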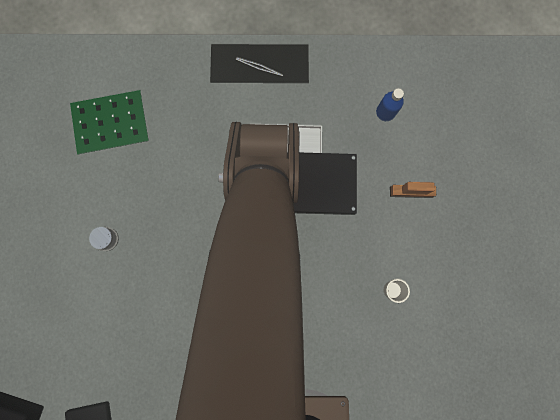

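View pics/ov2.png

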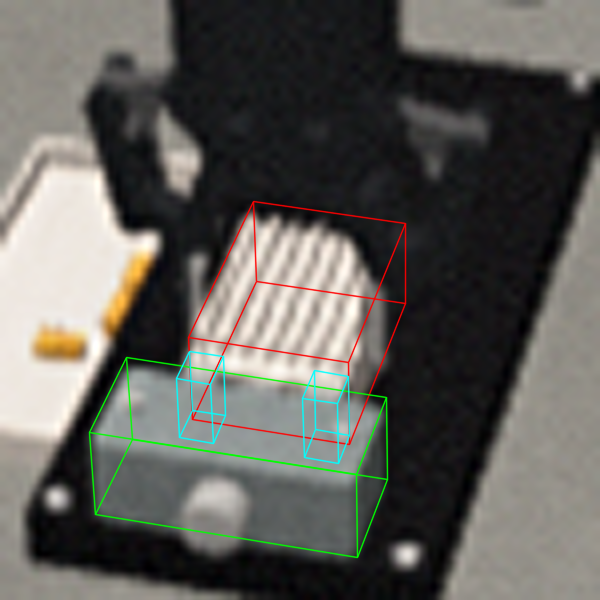

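```bash
python3 -m crank '[[0.003,0,0,0,0.003,0,0.5],[0.005,0,0,0,0.006,0,0.5],[0.005,0,0,0,0.006,0,0.5],[0.005,0,0,0,0.006,0,0.5],[0.005,0,0,0,0.006,0,0.5]]'
python3 - <<'E'
from ov import *
s=telemetry.get_state();m=R.from_quat(s["tcp_rot"]).as_matrix();print(m.round(4),s["wrist_torque"],s["contact_force"],s["eef_pos"])
S=imaging.read_camera("side");save(S,"s21",8,(190,265,225,300))
E
```

```text
time: 20.8
eef_pos: [0.572, 0.079, 0.0313]
tcp_rot: [0.716, 0.698, -0.0, 0.001]
contact_force: [-2.7, -22.2, 7.5]
opening: 0.642
[[ 2.580e-02  9.997e-01  7.000e-04]
 [ 9.997e-01 -2.580e-02 -2.000e-03]
 [-2.000e-03  8.000e-04 -1.000e+00]] [-3.43023485  0.47970212 -0.1511406 ] [ -2.67723316 -22.17324087   7.48937174] [0.57200798 0.07898812 0.0313099 ]
```

View pics/s21.png

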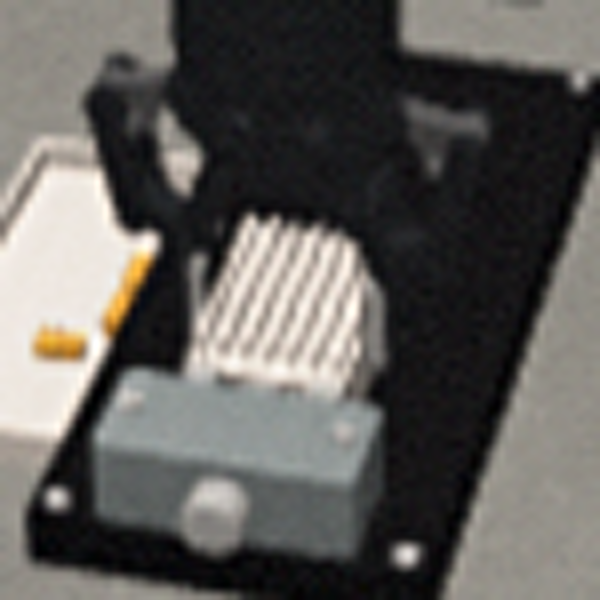

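```bash
python3 -m crank '[[0,0,0,0,0,0,0.5],[0,0,0,0,0,0,0.5],[0,0,0,0,0,0,0.5],[0,0,0,0,0,0,0.5],[0,0,0,0,0,0,0.5],[0,0,0,0,0,0,0.5]]'
python3 -c "
from plant import ticket,telemetry
print(ticket.sign_off()); print(telemetry.get_state()['contact_force'])"
```

```text
time: 21.45
eef_pos: [0.572, 0.079, 0.0313]
tcp_rot: [0.716, 0.698, -0.0, 0.001]
contact_force: [-3.2, -23.0, 7.7]
opening: 0.641
the job is handed in; nothing more can be done
None
the job is handed in; nothing more can be done
```

I swept all three offcuts into the catch tray with the scraper and set the scraper back upright on the bench, about 80 mm from the nest. I then gripped the module, slid it along the plate onto the stop pads, and handed in at 21.5 s with the push still held.

- **Seating:** forward motion stopped while the force rose from 13 to about 23 N. Allowing for the roughly 9 N spring and 2–3 N of friction, I estimate about 10 N on the pads; I could not measure that directly.
- **Position:** the gripper read nest x 54.2 mm (55 mm is seated), 0.2 mm off centre and 0.1° off square. I corrected a 0.6° forward tilt at the end, leaving about 0.1°. These are gripper readings, because the arm hid the module from the top camera.
- **Offcuts and bystanders:** pictures taken after the sweep show three offcuts in the tray and none on the plate. The bottle, pot and reel are where they were in the last full top picture.
- **Disagreements:** the side camera put the nest about 5 mm from where the top camera did along its press direction. I used the top camera, which matched the gripper to 0.3 mm where the scraper was set down.

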